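# Put the strapping-tool battery on charge through the charger's dust flaps

### The arm

A 6-joint arm with a two-finger parallel gripper is mounted at the origin on the work surface; the furniture and walls round the work are solid. World frame = base frame: x ahead of the robot, y to its left, z up, the work surface at z = 0. Lengths are in m, angles in rad, forces in N, time in s.
With the tool pointing down it reaches from about 0.35 to 0.85 m from the base axis. Payload 8.1 kg.
Tool frame: the origin (TCP) lies midway between the tips of the shut fingers; the grasp point (between the pads) lies 19 mm behind it (robot.grip_point_offset is the distance from the TCP to the grasp point, in m); z points along the fingers, y is the line along which they close (so a half turn about z gives the same grasp; the last joint's range is limited). The gripper opens to 93 mm and grips with 3 to 60 N. Pads are 15 mm wide; open, the fingers measure 128 mm over their backs; the gripper's body (75 mm by 188 mm) begins 65 mm behind the grasp point.
Start: joints at [1.212, 0.13, 1.488, -0, 1.523, -0.085], TCP at [0.162, 0.578, 0.219] pointing down, gripper open.
Joint ranges: [-2.96, 2.96], [-0.89, 2.26], [0.02, 2.5], [-1.34, 4.48], [0, 2.73], [-2.66, 2.66]. Speed limits (rad/s): [2.39, 2.39, 2.79, 3.14, 3.14, 3.14].

### API

Orientations are given as a rotation vector (axis times angle).
In Python, from plant import robot, read_camera, job gives the robot as it stands.
- The arm moves only by the shell command python3 -m inch 'ROWS' [FORCE]. ROWS is JSON, one flat list of numbers, 5 for each row, row after row: the shift along the world's x, y, z in mm, then the turn about the world's z in degrees, then the opening in per cent of the stroke, from 0 (shut) to 100 (fully open). In form: [dx, dy, dz, yaw, hand, dx, dy, dz, yaw, hand, ...]. A call has 1 to 10 rows; each row is the pose to reach, as a shift and turn from the pose commanded when the call began; what a row does not reach only later rows make up. A row lasts 1/12 s, in which the tool goes at most 41.7 mm and 7.16 degrees, less where a joint would pass 70% of its speed; a pose out of reach is approached as far as the arm can. A call with a gripper value outside its range is refused whole. The fingers move at their own pace and stop on an object; FORCE is the grip in N (left out, the last holds). Time passes only in rows, so rows that repeat a pose let the fingers close. It gives the time, the measured TCP pose, the force, the opening and the grip force at its end, in the units of the state.
- robot.read_state(): the state, without advancing time (a new reading comes with each control period).
- read_camera(name): name is "scene" or "side" or "wrist"; returns a dict with "image" (420x560x3 uint8, blue, green, red), "K" (3x3 intrinsics, pixels), "extrinsics" (4x4, takes a point from world to camera coordinates); the wrist camera has in their place "mount" (4x4, takes a point from camera to tool coordinates, whose origin is the TCP and whose axes are the flange's). Camera axes: x right, y down, z forward; pixel columns grow to the right and rows downward; lengths in m; the calibration is good to about 2 mm. A picture is of the moment at which its call begins: read the wrist's pose just before it. There is no depth.
- job.close_job(): hands the job in; it is judged then, once.
The state is a dict: "t": time; "q": joint angles; "dq": joint speeds; "joint_torque": joint torques, N m; "tool_pos": TCP position; "orientation": TCP orientation; "force": force on the tool from outside, world axes, zero at the start; "wrist_torque": the same for the moment, N m; "opening": finger opening in m; "gripper_force": force on a finger pad.
Only numpy, scipy, OpenCV 4.12 (cv2) and the standard library are available. Lean on these libraries where they do the work, as an engineer would, in place of code of your own. Each camera call takes 0.05 s, during which the arm holds its last target. There are 200 camera calls.

### The job

Put the battery pack that stands on the bench on charge: push it down through the spring dust flaps of the charger until the catch inside holds it, and leave it so that both flaps have closed over it. Feel for the seat and stop pushing as soon as the pack sits on it: pack and charger must never press on each other with more than 25 N in all. Leave the glue stick, the tape measure and the tape roll where they stand.

Things in the scene. Friction and masses are not known exactly. Their poses are not given: they have to be found in the camera images.
- pack: Loose battery pack, 0.31 kg: upright block of black plastic with a grey lid and grip ribs, 80 mm (x) by 44 mm (y) by 70 mm high. Its foot has a 5 mm chamfer all round; each end face (x = +40, -40 mm) has a latch recess 5 mm deep, 24 mm wide, 22 to 38 mm above the underside, so it fits either way round. Origin: centre of its underside, z up. Stands upright on the bench.
- pack_top (a point): Centre of the pack's flat top, 70 mm above its underside; axes as the pack.
- charger: Fixed one-bay drop-in charger: grey plastic housing, black skirt, black rim round the bay's mouth in its top; 124 mm (x) by 86 mm (y) by 126 mm high; three small lamps and the eject key (fixed, only for taking a pack out) in the front (-x). Origin: centre of its underside, z up. The bay goes straight down, 82 mm along x by 46 mm along y: 1 mm of play on each side of the pack.
- mouth (a point): Centre of the bay's mouth, level with the top of the rim, 126 mm above the charger's underside; axes as the charger, x along the bay's long side. Shut fingers may go down into the bay, up to 46 mm, to push on the pack's top; fingers that get wider higher up fit best with their wide way along the bay's long side (82 mm).
- bay_floor (a point): Point on the bay's axis, 116 mm below the mouth: the lowest height of the rigid seat that the pack ends on. The seat is set 0 to 15 mm higher by spacers, differently each time, unseen: only resistance tells. A spring lifter meets the pack's underside when its top is 24 to 39 mm above the mouth, pushes up with 4 N rising to 6.5 N at the seat, and pushes an uncaught pack up again as far as it can.
- catch_side (a point): On the bay's -x wall, near the sprung catch (unseen). It rubs on the pack's -x end with a few newtons and snaps into the latch recess when the pack's top is 29.5 to 44.5 mm below the mouth (as the seat is set), 1.5 mm before the pack meets the seat; a caught pack comes back up those 1.5 mm. Springs, flaps and rubbing together resist a centred push with less than 12 N.
- flap_left (a joint): Spring dust flap of slick plastic hinged along the bay's +y long side, 4 mm below the mouth, 80 by 23 mm: 0 closed (level), opens only downwards into the bay to 1.52 rad, springs shut by itself. It can close over a pack that is held when the pack's top is more than 28 mm below the mouth.
- flap_right (a joint): The same flap on the -y long side: 0 closed, 1.52 rad fully open downwards.
- tape_measure: Bystander: yellow and black steel tape measure, 78 x 38 x 67 mm, origin at the centre of its underside.
- tape_roll: Bystander: roll of brown packing tape lying flat, 112 x 114 x 48 mm, origin at the centre of its underside.
- glue_stick: Bystander: glue stick standing upright, red cap, 27 mm across, 96 mm high, origin at the centre of its underside.

How it is judged:
On the way, in this order (a step that is already met when the one before it is completed fails the run):
1. the pack's foot has gone upright through both flaps (z of pack in the frame of mouth below -0.02 m and horizontal distance between pack and mouth below 0.006 m and angle between pack's own z axis and vertical below 0.1 rad and value of joint each of flap_left, flap_right above 0.7 rad), for 0.1 s.
2. the pack's top is at least 28.5 mm below the mouth (z of pack_top in the frame of mouth below -0.0285 m), for 0.1 s.
At the end, for the whole second after the job is handed in: The pack stands upright (within 0.08 rad) and at rest in the bay, its top at least 28.5 mm below the mouth and within 5 mm of the bay's axis, held there by the catch against the lifter, and both dust flaps are shut (within 0.1 rad) (z of pack_top in the frame of mouth below -0.0285 m and horizontal distance between pack_top and mouth below 0.005 m and angle between pack's own z axis and vertical below 0.08 rad and value of joint each of flap_left, flap_right below 0.1 rad and linear speed of pack below 0.02 m/s); the robot touches nothing.
It fails at once if pack and charger press on each other with more than 25 N (contact force between pack and charger above 25 N).
It fails at once if the glue stick, tape measure or tape roll is moved by more than 30 mm (distance of any of glue_stick, tape_measure, tape_roll from where it was at the start of the episode above 0.03 m).
It also fails if it takes over 54 s, if anything falls off the work surface, if the arm or the gripper's body presses on something with over 40 N, if the wrist force passes 120 N, or if a joint passes its speed limit or range.

## Working session

There is one attempt and no reset: what is moved stays moved. The work goes in short steps, Python scripts to look and compute and a shell command to move; the robot and the scene stay as the last step left them, time stands still between calls to the robot, and variables do not carry over. Pictures are saved under pics/ and viewed, at most 10 in all, crops included, and the job is handed in when it is done.

```bash
mkdir -p pics
python3 - <<'E'
from plant import robot, read_camera
import cv2
s=robot.read_state(); print(s)
for n in("scene","side","wrist"):
    c=read_camera(n); cv2.imwrite(f"pics/{n}0.png",c["image"]); print(n,c["K"].tolist(),c.get("extrinsics",c.get("mount")).tolist() if hasattr(c.get("extrinsics",c.get("mount")),'tolist') else c.get("extrinsics",c.get("mount")))
E
```

```text
{'t': 0.0, 'q': array([ 1.21163970e+00,  1.31148802e-01,  1.48926675e+00,  1.20772022e-05,
        1.52298672e+00, -8.53764038e-02]), 'dq': array([ 1.98595975e-05,  2.28815414e-03, -4.83619984e-04, -8.31141033e-04,
        1.13800106e-03,  2.10620989e-04]), 'joint_torque': array([ 2.01740186e-03, -5.59826839e+01, -4.91780198e+01,  7.71782384e-02,
        3.53160454e-02, -1.30742396e-04]), 'tool_pos': array([0.16198654, 0.57713823, 0.21760171]), 'orientation': array([-4.28655809e-01, -3.11179542e+00,  2.76808055e-03]), 'force': array([ 0.36747282, -0.89544919,  0.36709062]), 'wrist_torque': array([-0.04517614,  0.03484311, -0.02232185]), 'gripper_force': 0.0, 'opening': 0.09291722739351319}
scene [[519.6810000386548, 0.0, 288.92801514658834], [0.0, 519.6810000386548, 223.04165316803144], [0.0, 0.0, 1.0]] [[0.7543395188672414, -0.6562941078149489, 0.015809311260107702, -0.3319714192298158], [-0.48642001160237586, -0.574935724672873, -0.6579091767163782, 0.24981501166730735], [0.44087125398225213, 0.4885969264560083, -0.7529313254672421, 1.0452872724003361], [0.0, 0.0, 0.0, 1.0]]
side [[423.13630335558724, 0.0, 280.7098221414189], [0.0, 423.13630335558724, 207.34074141081126], [0.0, 0.0, 1.0]] [[-0.23153183460142326, 0.972770136790325, -0.010548484963812598, 0.11913992462142416], [0.46616816477296596, 0.10142385330509585, -0.8788631543835204, -0.10779793941174416], [-0.8538619629180727, -0.20840216637472614, -0.4769573202415671, 1.3201401217426516], [0.0, 0.0, 0.0, 1.0]]
wrist [[354.7032246396299, 0.0, 279.22387491306114], [0.0, 354.7032246396299, 214.0242821034648], [0.0, 0.0, 1.0]] [[0.0004742691947821925, -0.9625159124471981, -0.27122480224836937, 0.07505017656292284], [0.9999998691476751, 0.000508502804739138, -5.594218610102897e-05, -0.0018013202098554615], [0.00019176381695743775, -0.27122474022631804, 0.9625160276669698, -0.16608687791244792], [0.0, 0.0, 0.0, 1.0]]
```

View pics/scene0.png

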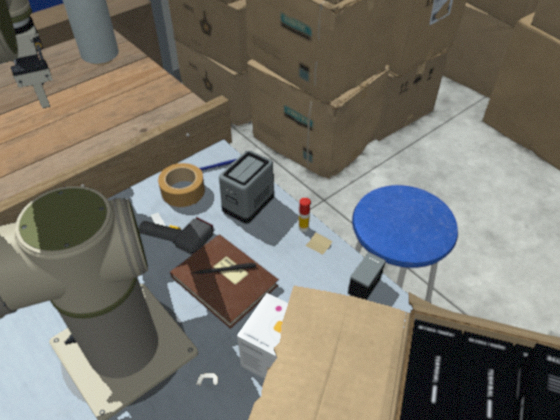

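View pics/side0.png

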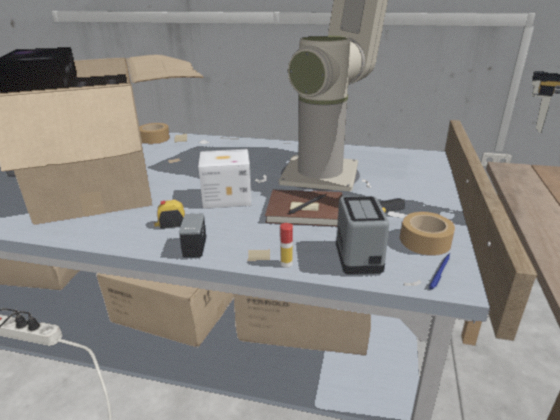

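Scene view: charger about (247,185), pack about (366,277), glue stick (304,213), tape roll (181,184). Side view: charger (362,232), pack (193,235), tape measure (171,213), glue stick (287,245). I'll enlarge the pack and charger.

```bash
cat > h.py <<'E'
import numpy as np
from plant import read_camera
def ray(c,px,z):
    K,E=c["K"],np.array(c["extrinsics"]); R,t=E[:3,:3],E[:3,3]
    o=-R.T@t; d=R.T@np.linalg.inv(K)@[px[0],px[1],1]
    return o+d*(z-o[2])/d[2]
def proj(c,p):
    E=np.array(c["extrinsics"]); q=c["K"]@(E[:3,:3]@p+E[:3,3]); return q[:2]/q[2]
E
python3 - <<'E'
from h import *; import cv2
from plant import robot
a,b=read_camera("scene"),read_camera("side")
print("tcp",proj(a,robot.read_state()['tool_pos']))
for n,c,p,z in [("pack",a,(370,268),.07),("pack",b,(192,223),.07),("chg",a,(248,170),.126),("chg",b,(362,208),.126),("glue",a,(304,203),.096),("glue",b,(287,229),.096)]: print(n,ray(c,p,z).round(3))
def cr(c,x,y): return cv2.resize(c["image"][y:y+75,x:x+100],(400,300),interpolation=cv2.INTER_CUBIC)
cv2.imwrite("pics/z.png",np.vstack([np.hstack([cr(a,200,145),cr(a,320,245)]),np.hstack([cr(b,310,195),cr(b,145,195)])]))
E
```

```text
tcp [42.61707959 94.85736293]
pack [ 0.478 -0.215  0.07 ]
pack [ 0.481 -0.205  0.07 ]
chg [0.432 0.139 0.126]
chg [0.439 0.152 0.126]
glue [ 0.481 -0.003  0.096]
glue [0.502 0.011 0.096]
```

View pics/z.png

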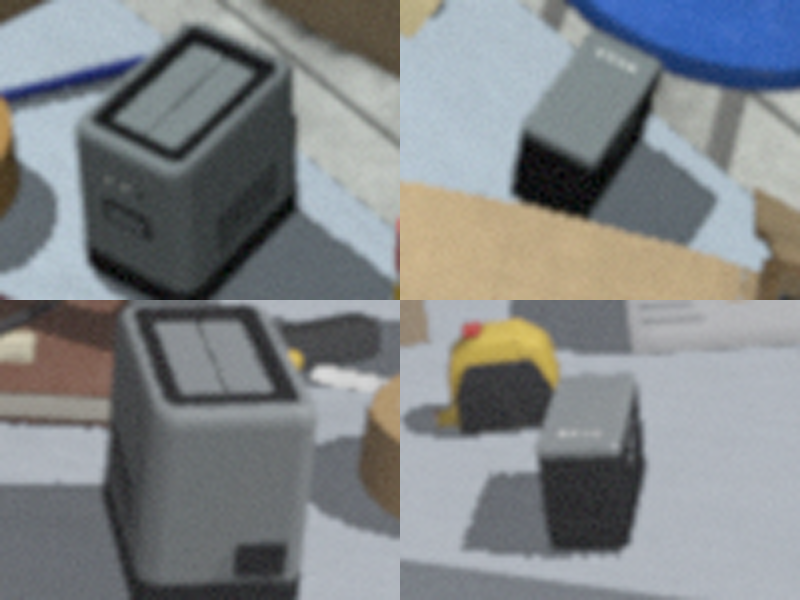

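Crops: charger's flap rectangle and the pack's grey lid are clear in both views. Next, casting their corners.

Run:
```python
from h import *; import cv2
a,b=read_camera("scene"),read_camera("side")
def f(n,c,off,pts,z):
    P=np.array([ray(c,(x/4+off[0]-.4,y/4+off[1]-.4),z)[:2] for x,y in pts])
    r=cv2.minAreaRect((P*1000).astype(np.float32))
    print(n,(P.mean(0)*1000).round(1),r, [np.linalg.norm(P[i]-P[i-1]).round(3) for i in range(4)], [np.degrees(np.arctan2(*(P[i]-P[i-1])[::-1])).round(1) for i in range(4)])
f("chg",a,(200,145),[(197,40),(255,68),(172,150),(110,120)],.124)
f("chg",b,(310,195),[(152,20),(232,18),(273,90),(185,95)],.124)
f("pack",a,(320,245),[(192,35),(260,65),(195,166),(122,130)],.07)
f("pack",b,(145,195),[(165,75),(235,72),(224,155),(140,155)],.07)
```

```text
chg [433.5 149.9] ((433.7267761230469, 150.0875244140625), (84.26556396484375, 44.32168960571289), 16.020389556884766) [np.float64(0.084), np.float64(0.043), np.float64(0.083), np.float64(0.044)] [np.float64(15.4), np.float64(-75.3), np.float64(-163.8), np.float64(106.0)]
chg [435.6 152. ] ((435.4744873046875, 152.3036651611328), (79.24609375, 43.66107940673828), 17.02425765991211) [np.float64(0.079), np.float64(0.042), np.float64(0.077), np.float64(0.044)] [np.float64(-163.0), np.float64(105.3), np.float64(18.0), np.float64(-71.3)]
pack [ 472.6 -214.4] ((472.70172119140625, -213.70065307617188), (77.80995178222656, 42.10905838012695), 16.59549903869629) [np.float64(0.076), np.float64(0.04), np.float64(0.077), np.float64(0.042)] [np.float64(14.8), np.float64(-71.0), np.float64(-163.4), np.float64(107.3)]
pack [ 479.6 -204.8] ((480.48602294921875, -204.51007080078125), (89.11351776123047, 43.78860092163086), 17.384532928466797) [np.float64(0.085), np.float64(0.039), np.float64(0.089), np.float64(0.044)] [np.float64(-164.1), np.float64(107.4), np.float64(18.9), np.float64(-77.6)]
```

Run:
```python
from h import *
a,b=read_camera("scene"),read_camera("side")
p=ray(b,(150,209),0); print("box corner",p.round(3))
for z in(.1,.2,.25,.3,.35,.4): print(z,proj(b,[p[0],p[1],z]).round(0), "flap tip side(203,75)",ray(b,(203,75),z).round(3),"scene(290,290)",ray(a,(290,290),z).round(3),"scene(410,298)",ray(a,(410,298),z).round(3))
print("tm",ray(b,(170,228),0))
```

```text
box corner [ 0.328 -0.401  0.   ]
0.1 [144. 175.] flap tip side(203,75) [-0.881 -0.742  0.1  ] scene(290,290) [ 0.299 -0.162  0.1  ] scene(410,298) [ 0.466 -0.328  0.1  ]
0.2 [137. 137.] flap tip side(203,75) [-0.403 -0.533  0.2  ] scene(290,290) [ 0.254 -0.212  0.2  ] scene(410,298) [ 0.401 -0.358  0.2  ]
0.25 [133. 117.] flap tip side(203,75) [-0.163 -0.429  0.25 ] scene(290,290) [ 0.231 -0.236  0.25 ] scene(410,298) [ 0.369 -0.373  0.25 ]
0.3 [130.  95.] flap tip side(203,75) [ 0.076 -0.324  0.3  ] scene(290,290) [ 0.209 -0.261  0.3  ] scene(410,298) [ 0.336 -0.388  0.3  ]
0.35 [126.  73.] flap tip side(203,75) [ 0.315 -0.219  0.35 ] scene(290,290) [ 0.186 -0.286  0.35 ] scene(410,298) [ 0.304 -0.403  0.35 ]
0.4 [121.  50.] flap tip side(203,75) [ 0.554 -0.115  0.4  ] scene(290,290) [ 0.163 -0.31   0.4  ] scene(410,298) [ 0.271 -0.418  0.4  ]
tm [ 0.40612925 -0.30468982  0.        ]
```

```bash
python3 -m inch '[0,-40,8,7,100, 20,-80,16,14,100, 40,-120,25,21,100, 55,-160,30,28,100, 70,-200,30,32,100, 85,-240,30,32,100, 100,-280,30,32,100, 115,-320,30,32,100, 130,-360,30,32,100, 145,-400,30,32,100]' 20
```

```text
t: 1.28
tool_pos: [0.3012, 0.1924, 0.2489]
orientation: [-0.447, 3.108, 0.001]
force: [2.0, 0.0, 0.5]
opening: 0.0929
gripper_force: 0.0
```

```bash
python3 -m inch '[18,-40,0,0,100, 36,-80,0,0,100, 54,-120,0,0,100, 72,-160,0,0,100, 90,-200,0,0,100, 108,-240,0,0,100, 126,-280,0,0,100, 144,-320,0,0,100, 160,-360,0,0,100, 174,-401,-20,0,100]' && python3 -m inch '[0,0,0,0,100,0,0,0,0,100,0,0,0,0,100]'
cat >> h.py <<'E'
from plant import robot
from scipy.spatial.transform import Rotation as Ro
def wristcam():
    s=robot.read_state(); c=read_camera("wrist"); T=np.eye(4); T[:3,:3]=Ro.from_rotvec(s["orientation"]).as_matrix(); T[:3,3]=s["tool_pos"]
    c["extrinsics"]=np.linalg.inv(T@np.array(c["mount"])); return s,c
E
python3 - <<'E'
from h import *; import cv2
s,c=wristcam(); print(s['t'],s['tool_pos']); cv2.imwrite("pics/w1.png",c["image"]); np.savez("w1.npz",**{k:np.array(c[k]) for k in("K","extrinsics")})
E
```

```text
t: 2.12
tool_pos: [0.4692, -0.1888, 0.2384]
orientation: [-0.444, 3.106, -0.004]
force: [0.7, 0.5, 0.3]
opening: 0.0929
gripper_force: 0.0
t: 2.37
tool_pos: [0.4671, -0.1855, 0.2357]
orientation: [0.444, -3.109, -0.001]
force: [-0.2, 0.6, -0.7]
opening: 0.0929
gripper_force: 0.0
2.3667 [ 0.46705956 -0.18549899  0.23569498]
```

View pics/w1.png

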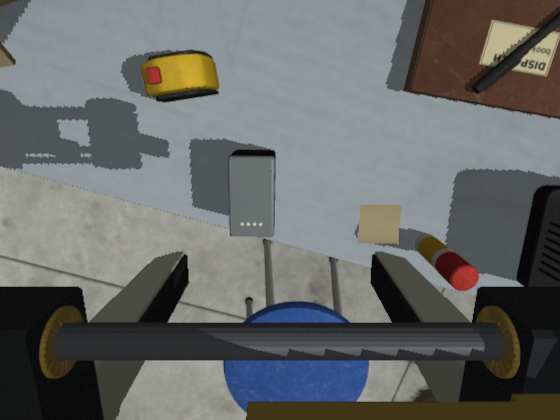

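Run:
```python
from h import *; import cv2
c=dict(np.load("w1.npz")); im=cv2.imread("pics/w1.png")
hsv=cv2.cvtColor(im,cv2.COLOR_BGR2HSV); g=hsv[140:250,215:290]
print(g[45,8:65:6].tolist(), g[60,30],g[8:20:2,35].tolist())
r=np.array(im[140:250,215:290],int)
m=((g[...,1]<60)&(g[...,2]>70)&(g[...,2]<135)).astype(np.uint8)
n,l,st,ce=cv2.connectedComponentsWithStats(cv2.morphologyEx(m,cv2.MORPH_OPEN,np.ones((3,3))))
k=l[60,35]; print(st[k])
ys,xs=np.where(l==k); q=cv2.minAreaRect(np.c_[xs,ys].astype(np.float32)); print(q)
B=cv2.boxPoints(q)+[215,140]
for B in (B,np.array([(230,158),(274,155),(275,236),(231,237)])):
    P=np.array([ray(c,p,.07)[:2] for p in B])*1000; print(B.round(0).tolist(),P.mean(0).round(1),cv2.minAreaRect(P.astype(np.float32)))
```

```text
[[98, 23, 89], [85, 18, 86], [90, 12, 109], [90, 9, 110], [85, 14, 110], [84, 12, 110], [80, 14, 112], [80, 14, 112], [84, 10, 125], [99, 23, 156]] [ 90  14 109] [[99, 20, 88], [75, 23, 22], [60, 32, 16], [90, 36, 7], [90, 8, 68], [85, 14, 108]]
[   0    0   61   98 4762]
((30.0, 48.5), (97.0, 60.0), 90.0)
[[215.0, 140.0], [275.0, 140.0], [275.0, 237.0], [215.0, 237.0]] [ 470.7 -220. ] ((471.0345458984375, -221.05508422851562), (94.37915802001953, 59.37765121459961), 16.109533309936523)
[[230, 158], [274, 155], [275, 236], [231, 237]] [ 475.7 -211.3] ((475.50872802734375, -212.00616455078125), (80.16293334960938, 43.55583190917969), 16.778610229492188)
```

The wrist view shows the pack lid with corners at (230,158), (274,155), (275,236) and (231,237). That makes it 80×43.6 mm, centred at (475.6, -211.5), yaw about 16.6°, which agrees with the other views.

```bash
python3 -m inch '[4,-13,-20,0,100, 8,-26,-50,0,100, 8,-26,-85,0,100, 8,-26,-120,0,100,8,-26,-120,0,100,8,-26,-120,0,100]' 20
```

```text
t: 2.92
tool_pos: [0.4742, -0.2098, 0.1154]
orientation: [0.448, -3.107, -0.003]
force: [0.1, -0.0, -0.1]
opening: 0.0933
gripper_force: 0.0
```

```bash
python3 -m inch '[1,-2,-30,0,100, 1,-2,-55,0,100, 1,-2,-70,0,100, 1,-2,-70,0,100, 1,-2,-70,0,0,1,-2,-70,0,0,1,-2,-70,0,0,1,-2,-70,0,0,1,-2,-70,0,0,1,-2,-70,0,0]' 30
```

```text
t: 3.75
tool_pos: [0.4768, -0.214, 0.0466]
orientation: [-0.446, 3.109, -0.001]
force: [-1.0, -0.7, 1.1]
opening: 0.0578
gripper_force: 0.0
```

```bash
python3 -m inch '[0,0,0,0,0,0,0,0,0,0,0,0,0,0,0,0,0,0,0,0]' 30
```

```text
t: 4.08
tool_pos: [0.4763, -0.2135, 0.0459]
orientation: [0.446, -3.11, -0.001]
force: [-1.0, 2.3, 1.9]
opening: 0.0442
gripper_force: 29.8
```

```bash
python3 -m inch '[0,0,5,0,0, 0,0,30,0,0, 0,0,65,0,0, 0,0,105,0,0, 0,0,145,0,0, 0,15,175,0,0, -4,45,180,0,0, -8,80,180,0,0, -12,120,180,0,0, -16,155,180,0,0]' && python3 -m inch '[-5,40,0,0,0,-10,80,0,0,0,-15,115,0,0,0,-20,150,0,0,0,-24,180,0,0,0,-26,200,0,0,0,-26,209,0,0,0,-26,209,0,0,0,-26,209,0,0,0,-26,209,0,0,0]'
python3 - <<'E'
from h import *; import cv2
s,c=wristcam(); print(s); cv2.imwrite("pics/w2.png",c["image"]); np.savez("w2.npz",**{k:np.array(c[k]) for k in("K","extrinsics")})
E
```

```text
t: 4.92
tool_pos: [0.4596, -0.0572, 0.2259]
orientation: [0.444, -3.11, -0.0]
force: [0.3, 1.2, -3.3]
opening: 0.0444
gripper_force: 29.7
t: 5.75
tool_pos: [0.4345, 0.1492, 0.2257]
orientation: [0.445, -3.109, 0.001]
force: [0.2, -0.2, -3.9]
opening: 0.0441
gripper_force: 29.7
{'t': 5.75, 'q': array([ 2.19695443e-01, -2.61638659e-01,  1.85032387e+00, -6.54874496e-04,
        1.55344331e+00, -1.63509365e+00]), 'dq': array([-9.58464055e-03, -1.82115241e-03, -4.01552569e-05,  2.90290714e-03,
       -4.63881878e-04,  5.15483138e-03]), 'joint_torque': array([ 7.77992997e-01, -3.73210323e+01, -5.11535597e+01,  5.25294780e-02,
        7.68008432e-02,  1.00355767e-02]), 'tool_pos': array([0.43445689, 0.1492218 , 0.22569238]), 'orientation': array([ 4.44546711e-01, -3.10949260e+00,  1.09058012e-03]), 'force': array([ 0.20532097, -0.22524881, -3.86533361]), 'wrist_torque': array([0.03332478, 0.08611896, 0.03717516]), 'gripper_force': 29.710225760936737, 'opening': 0.04407100544213821}
```

View pics/w2.png

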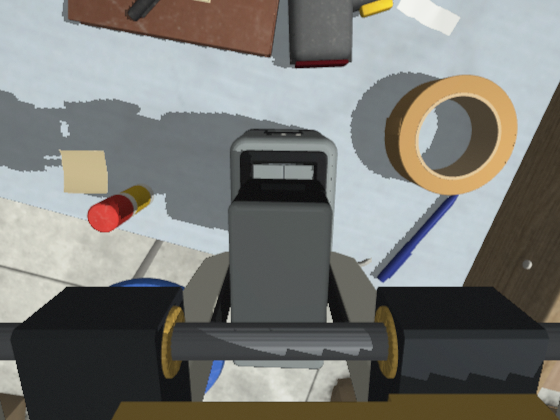

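The wrist view shows the held pack (lid's far edge about (232..327, 205)) over the charger (rim about (244..327, 150), flaps about (254..314, 170)). Enlarging for the fine alignment.

Run:
```python
import cv2
im=cv2.imread("pics/w2.png")[120:220,220:350]
im=cv2.resize(im,None,fx=6,fy=6,interpolation=cv2.INTER_CUBIC)
im=cv2.convertScaleAbs(im,alpha=1.8,beta=15)
cv2.imwrite("pics/w2z.png",im[:600,:780])
```

```text
(no output)
```

View pics/w2z.png

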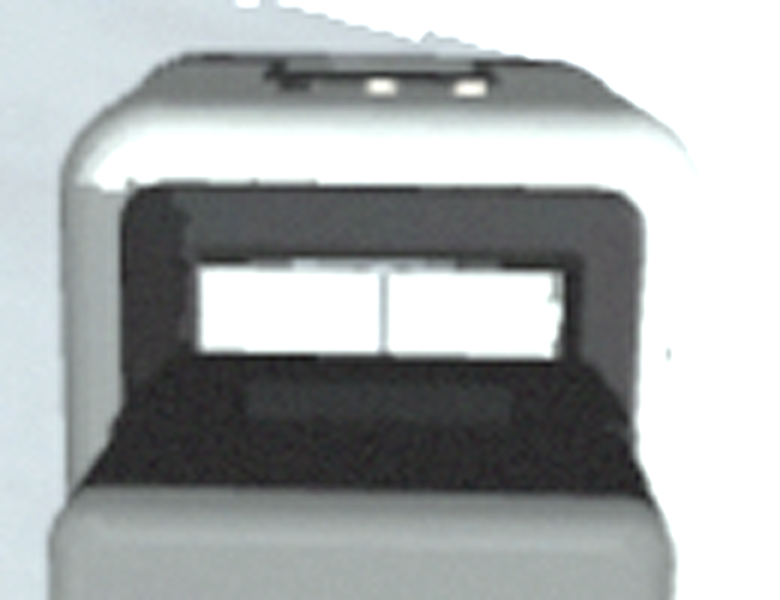

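Run:
```python
from h import *
c=dict(np.load("w2.npz")); tcp=np.array([.43446,.14922])
y=np.radians(16.27); X=np.array([np.cos(y),np.sin(y)]); Y=np.array([-X[1],X[0]])
def q(n,x,yy,z):
    p=ray(c,(219.6+x/6,119.6+yy/6),z)[:2]; d=p-tcp; print(n,(p*1000).round(1),"along x,y of hand mm",(1000*d@X).round(1),(1000*d@Y).round(1))
for z in(.122,.126): q("flapfar",384,262,z); q("partline near",384,352,z)
q("inL",190,256,.126);q("inR",577,256,.126)
q("outL",124,300,.126);q("outR",642,300,.126);q("outL",124,230,.126);q("outR",642,230,.126);q("outFar",384,188,.126)
q("lidL",50,590,.250);q("lidR",672,590,.250);q("lidfar",361,492,.250)
q("footfar",384,357,.1845);q("recessL",245,395,.21);q("recessR",510,395,.21)
```

```text
flapfar [395.5 139.5] along x,y of hand mm -40.2 1.6
partline near [406.5 142.7] along x,y of hand mm -28.7 1.6
flapfar [395.  139.3] along x,y of hand mm -40.7 1.5
partline near [405.8 142.5] along x,y of hand mm -29.4 1.6
inL [401.  115.9] along x,y of hand mm -41.4 -22.7
inR [387.5 162.2] along x,y of hand mm -41.5 25.6
outL [408.7 109.4] along x,y of hand mm -35.9 -31.0
outR [390.4 171.7] along x,y of hand mm -36.0 33.9
outL [400.2 107.2] along x,y of hand mm -44.6 -30.8
outR [382.2 168.9] along x,y of hand mm -44.7 33.6
outFar [386.2 136.7] along x,y of hand mm -49.8 1.5
lidL [407.9 117.5] along x,y of hand mm -34.4 -23.0
lidR [395.8 159. ] along x,y of hand mm -34.4 20.2
lidfar [395.1 136.3] along x,y of hand mm -41.4 -1.4
footfar [396.7 139.1] along x,y of hand mm -39.1 0.9
recessL [399.  126.9] along x,y of hand mm -40.3 -11.5
recessR [392.5 149. ] along x,y of hand mm -40.3 11.5
```

Run:
```python
from h import *; import cv2
b=read_camera("side"); s=robot.read_state()
y=np.radians(16.27); X=np.array([np.cos(y),np.sin(y),0]); Y=np.array([-X[1],X[0],0])
o=np.array([.43446,.14922,.180])
cs=[proj(b,o+40*1e-3*X+sg*.022*Y+[0,0,z]) for z in(.07,.005) for sg in(-1,1)]
q=np.array([.4345,.151,0])
ms=[proj(b,o*[1,1,0]+[0,0,.126]+sx*.041*X+sy*.023*Y) for sx,sy in((1,-1),(1,1),(-1,1),(-1,-1))]
u=np.mean(cs,0).astype(int); x0,y0=u[0]-40,u[1]-35; print(x0,y0)
im=cv2.resize(b["image"][y0:y0+80,x0:x0+90],None,fx=7,fy=7,interpolation=cv2.INTER_CUBIC)
im=cv2.convertScaleAbs(im,alpha=1.6,beta=10)
for p in cs: cv2.circle(im,tuple(int(v) for v in ((p-[x0,y0]+.5)*7)),4,(0,0,255),-1)
cv2.imwrite("pics/s2.png",im)
```

```text
329 138
```

View pics/s2.png

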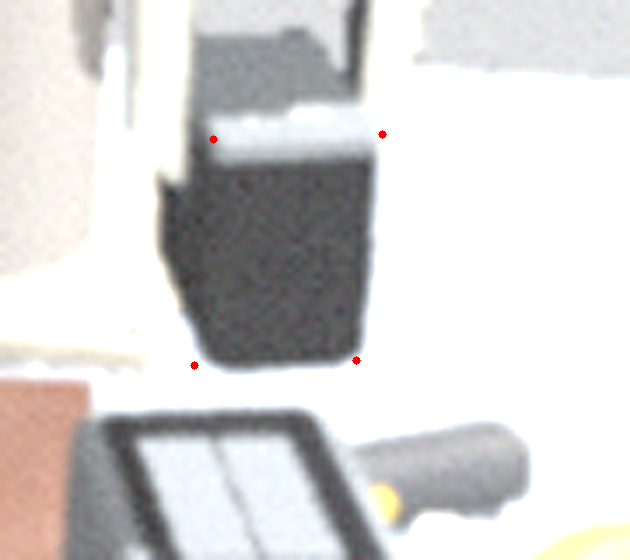

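The side view confirms that the pack hangs about 2° tilted in the hand, with its foot toward +Y by roughly 2 mm. I'll centre the foot over the mouth, loosen the grip so the pack can straighten, and feel the way in.

```bash
python3 -m inch '[-0.6,1.2,-12,0,0,-0.6,1.2,-28,0,0,-0.6,1.2,-42,0,0,-0.6,1.2,-50,0,0,-0.6,1.2,-50,0,0,-0.6,1.2,-50,0,0]' 14 && python3 -m inch '[0,0,-2,0,0,0,0,-4,0,0,0,0,-4,0,0]' && python3 -m inch '[0,0,-2,0,0,0,0,-4,0,0,0,0,-4,0,0]'
python3 - <<'E'
from h import *; import cv2
s,c=wristcam(); cv2.imwrite("pics/w3.png",cv2.convertScaleAbs(cv2.resize(c["image"][120:250,200:360],None,fx=5,fy=4.5,interpolation=cv2.INTER_CUBIC),alpha=1.8,beta=15))
E
```

```text
t: 6.35
tool_pos: [0.4334, 0.1511, 0.1753]
orientation: [0.445, -3.109, 0.0]
force: [0.4, 0.2, -3.0]
opening: 0.0446
gripper_force: 13.9
t: 6.6
tool_pos: [0.4341, 0.1515, 0.1722]
orientation: [-0.446, 3.109, 0.0]
force: [0.1, -0.1, -2.8]
opening: 0.0444
gripper_force: 13.9
t: 6.85
tool_pos: [0.4336, 0.1515, 0.1676]
orientation: [0.446, -3.11, 0.0]
force: [0.1, 0.3, -2.7]
opening: 0.0445
gripper_force: 13.9
```

View pics/w3.png

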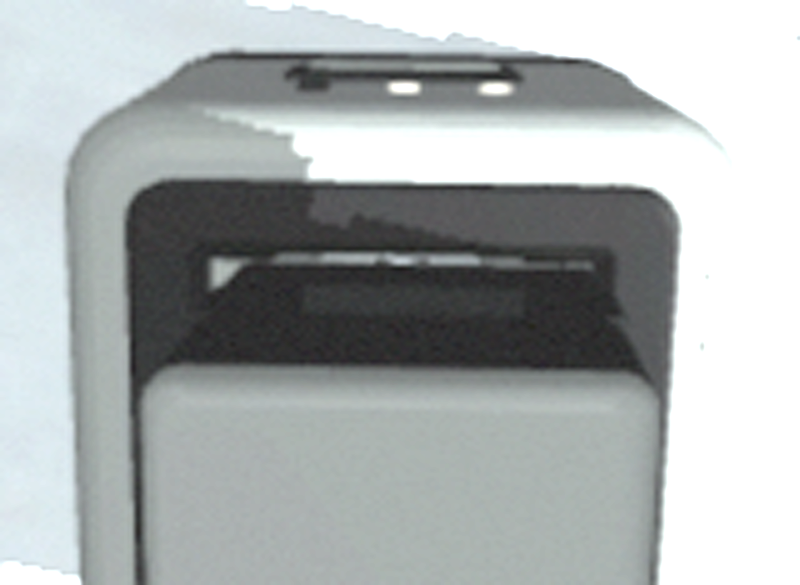

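The foot is just at the flaps. The gap looks smaller on the right (+Y) at about x=600 versus 610, wider on the left (205 to 245), and about 2 mm at the far end. I'll trim slightly and go on down gently.

```bash
python3 -m inch '[-0.3,-1.1,0,0,0,-0.3,-1.1,-2,0,0,-0.3,-1.1,-4,0,0]' && python3 -m inch '[0,0,-2,0,0,0,0,-4,0,0,0,0,-4,0,0]' && python3 -m inch '[0,0,-2,0,0,0,0,-4,0,0,0,0,-4,0,0]'
```

```text
t: 7.15
tool_pos: [0.4338, 0.1504, 0.1642]
orientation: [-0.445, 3.109, 0.0]
force: [0.1, 0.9, -1.5]
opening: 0.0443
gripper_force: 13.9
t: 7.4
tool_pos: [0.4338, 0.1502, 0.1599]
orientation: [-0.445, 3.109, -0.001]
force: [1.5, -1.9, -1.5]
opening: 0.044
gripper_force: 13.9
t: 7.65
tool_pos: [0.4336, 0.1503, 0.1555]
orientation: [-0.445, 3.11, 0.0]
force: [2.7, -0.4, -2.1]
opening: 0.0446
gripper_force: 13.9
```

```bash
python3 -m inch '[0.5,0.2,-2,0,0,0.5,0.2,-4,0,0,0.5,0.2,-4,0,0]' && python3 -m inch '[0,0,-2,0,0,0,0,-4,0,0,0,0,-4,0,0]' && python3 -m inch '[0,0,-2,0,0,0,0,-4,0,0,0,0,-4,0,0]'
```

```text
t: 7.9
tool_pos: [0.4336, 0.1506, 0.1511]
orientation: [0.446, -3.109, -0.0]
force: [1.5, 0.0, -4.1]
opening: 0.0442
gripper_force: 13.9
t: 8.15
tool_pos: [0.4337, 0.1506, 0.1473]
orientation: [0.446, -3.109, 0.0]
force: [1.8, -0.6, -3.8]
opening: 0.0443
gripper_force: 13.9
t: 8.4
tool_pos: [0.4338, 0.1505, 0.1433]
orientation: [0.446, -3.109, 0.0]
force: [2.4, -0.4, -3.8]
opening: 0.0444
gripper_force: 13.8
```

```bash
python3 -m inch '[0.5,0.1,-2,0,0,0.5,0.1,-4,0,0,0.5,0.1,-4,0,0]' && python3 -m inch '[0,0,-2,0,0,0,0,-4,0,0,0,0,-4,0,0]' && python3 -m inch '[0,0,-2,0,0,0,0,-4,0,0,0,0,-4,0,0]'
```

```text
t: 8.65
tool_pos: [0.4342, 0.1505, 0.1393]
orientation: [0.446, -3.109, 0.0]
force: [1.1, -0.3, -3.7]
opening: 0.0443
gripper_force: 13.8
t: 8.9
tool_pos: [0.4342, 0.1506, 0.1353]
orientation: [0.446, -3.109, 0.0]
force: [0.4, -0.8, -3.6]
opening: 0.0442
gripper_force: 13.8
t: 9.15
tool_pos: [0.4342, 0.1507, 0.1314]
orientation: [0.446, -3.109, -0.0]
force: [0.8, -1.6, -4.1]
opening: 0.0442
gripper_force: 13.8
```

```bash
python3 -m inch '[0,0,0,0,30,0,0,0,0,100,0,0,0,0,100,0,0,0,0,100,0,0,0,0,100,0,0,0,0,100]' && python3 -m inch '[0,0,15,0,100,0,0,35,0,100,0,0,55,0,100,0,0,75,-7,100,0,0,80,-14,0,0,0,80,-21,0,0,0,80,-28,0,0,0,80,-35,0,0,0,80,-42,0,0,0,80,-49,0]' && python3 -m inch '[0,0,0,-7,0,0,0,0,-14,0,0,0,0,-21,0,0,0,0,-28,0,0,0,0,-35,0,0,0,0,-41,0,0,0,0,-41,0,0,0,0,-41,0,0,0,0,-41,0]'
python3 - <<'E'
from h import *; import cv2
s,c=wristcam(); b=read_camera("side")
A=cv2.resize(c["image"],(400,300)); B=cv2.resize(b["image"][120:270,290:490],(400,300),interpolation=cv2.INTER_CUBIC)
cv2.imwrite("pics/c4.png",np.hstack([A,B]))
E
```

```text
t: 9.65
tool_pos: [0.4347, 0.1508, 0.1322]
orientation: [-0.446, 3.109, 0.0]
force: [0.2, -0.5, 0.7]
opening: 0.073
gripper_force: 0.0
t: 10.48
tool_pos: [0.4345, 0.1507, 0.2121]
orientation: [0.893, 3.012, 0.0]
force: [0.8, 0.2, 0.2]
opening: 0.0571
gripper_force: 0.0
t: 11.23
tool_pos: [0.4345, 0.1507, 0.212]
orientation: [1.879, 2.518, 0.0]
force: [-1.4, -0.7, -0.4]
opening: 0.0016
gripper_force: 0.0
```

View pics/c4.png

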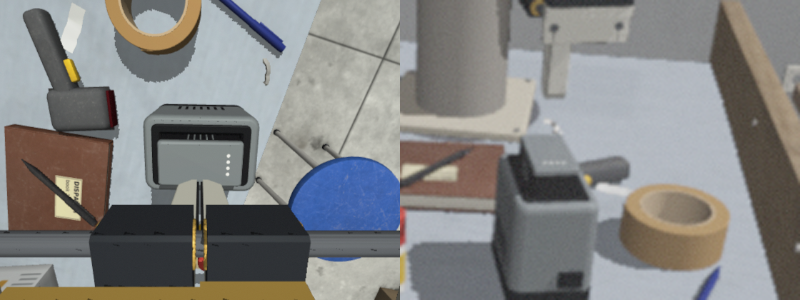

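The pack stands upright in the mouth and the shut fingers are centred above its lid. Now pushing.

```bash
python3 -m inch '[0,0,-15,0,0,0,0,-30,0,0,0,0,-40,0,0,0,0,-44,0,0,0,0,-44,0,0]' && python3 -m inch '[0,0,-2,0,0,0,0,-4,0,0,0,0,-6,0,0,0,0,-6,0,0]' && python3 -m inch '[0,0,-2,0,0,0,0,-4,0,0,0,0,-6,0,0,0,0,-6,0,0]'  && python3 -m inch '[0,0,-2,0,0,0,0,-4,0,0,0,0,-6,0,0,0,0,-6,0,0]'
```

```text
t: 11.75
tool_pos: [0.4336, 0.1505, 0.1667]
orientation: [-1.882, -2.514, 0.003]
force: [1.0, -0.6, -0.9]
opening: 0.0003
gripper_force: 0.0
t: 12.08
tool_pos: [0.4346, 0.1507, 0.162]
orientation: [1.884, 2.514, 0.0]
force: [0.3, -0.1, -0.7]
opening: 0.0004
gripper_force: 0.0
t: 12.42
tool_pos: [0.4342, 0.1506, 0.1554]
orientation: [-1.884, -2.514, 0.001]
force: [-0.0, 0.5, 0.2]
opening: 0.0001
gripper_force: 0.0
t: 12.75
tool_pos: [0.4344, 0.1507, 0.1495]
orientation: [-1.884, -2.514, 0.0]
force: [-0.4, 0.2, -0.0]
opening: 0.0006
gripper_force: 0.2
```

```bash
python3 -m inch '[0,0,-1,0,0,0,0,-3,0,0,0,0,-4,0,0,0,0,-4,0,0]' && python3 -m inch '[0,0,-1,0,0,0,0,-3,0,0,0,0,-4,0,0,0,0,-4,0,0]'  && python3 -m inch '[0,0,-1,0,0,0,0,-3,0,0,0,0,-4,0,0,0,0,-4,0,0]'
```

```text
t: 13.08
tool_pos: [0.4344, 0.1507, 0.1456]
orientation: [-1.884, -2.514, 0.0]
force: [0.1, 0.3, 0.9]
opening: 0.0004
gripper_force: 0.3
t: 13.42
tool_pos: [0.4344, 0.1506, 0.1416]
orientation: [-1.884, -2.514, 0.0]
force: [0.3, -0.1, 0.8]
opening: 0.0004
gripper_force: 0.3
t: 13.75
tool_pos: [0.4344, 0.1506, 0.1376]
orientation: [-1.884, -2.514, 0.0]
force: [-0.2, 0.5, 1.0]
opening: 0.0006
gripper_force: 0.4
```

```bash
python3 -m inch '[0,0,-2,0,0,0,0,-4,0,0,0,0,-6,0,0,0,0,-8,0,0,0,0,-8,0,0]' && python3 -m inch '[0,0,-2,0,0,0,0,-4,0,0,0,0,-6,0,0,0,0,-8,0,0,0,0,-8,0,0]'  && python3 -m inch '[0,0,-2,0,0,0,0,-4,0,0,0,0,-6,0,0,0,0,-8,0,0,0,0,-8,0,0]'
```

```text
t: 14.17
tool_pos: [0.4343, 0.1506, 0.1294]
orientation: [-1.884, -2.514, 0.0]
force: [1.2, -0.1, 1.4]
opening: 0.0003
gripper_force: 0.5
t: 14.58
tool_pos: [0.4343, 0.1506, 0.1214]
orientation: [-1.884, -2.514, 0.0]
force: [0.8, 0.1, 0.6]
opening: 0.0001
gripper_force: 0.6
t: 15.0
tool_pos: [0.4343, 0.1507, 0.1134]
orientation: [-1.884, -2.514, 0.0]
force: [0.3, -0.0, 1.2]
opening: 0.0008
gripper_force: 0.7
```

```bash
python3 -m inch '[0,0,-2,0,0,0,0,-4,0,0,0,0,-6,0,0,0,0,-8,0,0,0,0,-8,0,0]' && python3 -m inch '[0,0,-1,0,0,0,0,-2,0,0,0,0,-3,0,0,0,0,-4,0,0,0,0,-4,0,0]'  && python3 -m inch '[0,0,-1,0,0,0,0,-2,0,0,0,0,-2,0,0]'
```

```text
t: 15.42
tool_pos: [0.4346, 0.1507, 0.1058]
orientation: [1.884, 2.514, 0.0]
force: [-0.6, -1.2, 2.9]
opening: 0.0004
gripper_force: 1.9
t: 15.83
tool_pos: [0.4347, 0.1507, 0.1021]
orientation: [1.884, 2.514, 0.001]
force: [1.2, 0.6, 4.7]
opening: 0.0004
gripper_force: 1.9
t: 16.08
tool_pos: [0.4346, 0.1507, 0.0997]
orientation: [1.884, 2.514, 0.0]
force: [2.4, 0.6, 2.9]
opening: 0.0004
gripper_force: 1.5
```

Catch is rubbing now. On in 1 mm calls.

```bash
for i in 1 ; do python3 -m inch '[0,0,-1,0,0,0,0,-1,0,0]' | grep -E 'pos|force'; python3 -m inch '[0,0,-1,0,0,0,0,-1,0,0]' | grep -E 'pos|force'; python3 -m inch '[0,0,-1,0,0,0,0,-1,0,0]' | grep -E 'pos|force'; done
```

```text
tool_pos: [0.4346, 0.1507, 0.0988]
force: [2.7, 0.8, 2.9]
gripper_force: 2.1
tool_pos: [0.4345, 0.1507, 0.0978]
force: [2.5, 0.9, 3.2]
gripper_force: 2.0
tool_pos: [0.4345, 0.1507, 0.0968]
force: [2.7, 0.5, 2.6]
gripper_force: 2.1
```

```bash
python3 -m inch '[0,0,-1,0,0,0,0,-1,0,0]' | grep -E 'pos|force'; python3 -m inch '[0,0,-1,0,0,0,0,-1,0,0]' | grep -E 'pos|force'; python3 -m inch '[0,0,-1,0,0,0,0,-1,0,0]' | grep -E 'pos|force'
```

```text
tool_pos: [0.4345, 0.1507, 0.0958]
force: [2.5, -0.2, 4.3]
gripper_force: 2.1
tool_pos: [0.4344, 0.1507, 0.0948]
force: [1.6, -0.0, 3.5]
gripper_force: 2.1
tool_pos: [0.4344, 0.1507, 0.0937]
force: [2.3, 0.5, 3.6]
gripper_force: 2.1
```

```bash
python3 -m inch '[0,0,-1,0,0,0,0,-1,0,0]' | grep -E 'pos|force'; python3 -m inch '[0,0,-1,0,0,0,0,-1,0,0]' | grep -E 'pos|force'
```

```text
tool_pos: [0.4345, 0.1507, 0.0928]
force: [1.7, 0.4, 3.7]
gripper_force: 2.2
tool_pos: [0.4345, 0.1507, 0.0918]
force: [2.9, 0.8, 2.5]
gripper_force: 2.2
```

```bash
for k in 1 2 3; do :; done; python3 -m inch '[0,0,-1,0,0,0,0,-1,0,0]' | grep -E 'pos|force'; python3 -m inch '[0,0,-1,0,0,0,0,-1,0,0]' | grep -E 'pos|force'; python3 -m inch '[0,0,-1,0,0,0,0,-1,0,0]' | grep -E 'pos|force'
```

```text
tool_pos: [0.4344, 0.1507, 0.0907]
force: [3.1, -0.1, 3.6]
gripper_force: 2.2
tool_pos: [0.4345, 0.1507, 0.0898]
force: [2.1, -0.4, 3.4]
gripper_force: 2.2
tool_pos: [0.4344, 0.1507, 0.0887]
force: [3.3, 0.8, 3.0]
gripper_force: 2.2
```

```bash
python3 -m inch '[0,0,-1,0,0,0,0,-1,0,0]' | grep -E 'pos|force'; python3 -m inch '[0,0,-1,0,0,0,0,-1,0,0]' | grep -E 'pos|force'
```

```text
tool_pos: [0.4344, 0.1507, 0.0877]
force: [3.4, 0.9, 4.8]
gripper_force: 2.2
tool_pos: [0.4344, 0.1507, 0.0867]
force: [2.1, 0.5, 3.9]
gripper_force: 2.2
```

```bash
python3 -m inch '[0,0,-1,0,0,0,0,-1,0,0]' | grep -E 'pos|force'; python3 -m inch '[0,0,-1,0,0,0,0,-1,0,0]' | grep -E 'pos|force'
```

```text
tool_pos: [0.4344, 0.1507, 0.0857]
force: [3.3, 0.2, 4.3]
gripper_force: 2.2
tool_pos: [0.434, 0.1506, 0.0844]
force: [1.6, 0.7, 3.0]
gripper_force: 1.7
```

Slight drop and sideways release at 0.0844: probably the catch snapping in. Half-millimetre steps to feel the seat.

```bash
python3 -m inch '[0,0,-0.5,0,0,0,0,-0.5,0,0]' | grep -E 'pos|force'; python3 -m inch '[0,0,-0.5,0,0,0,0,-0.5,0,0]' | grep -E 'pos|force'
```

```text
tool_pos: [0.4341, 0.1506, 0.0841]
force: [1.2, 0.3, 3.1]
gripper_force: 1.8
tool_pos: [0.4344, 0.1507, 0.0839]
force: [2.2, -0.8, 3.1]
gripper_force: 2.3
```

```bash
python3 -m inch '[0,0,-0.5,0,0,0,0,-0.5,0,0]' | grep -E 'pos|force'
```

```text
tool_pos: [0.4346, 0.1507, 0.0838]
force: [0.4, -0.6, 7.2]
gripper_force: 3.7
```

```bash
python3 -m inch '[0,0,-0.5,0,0,0,0,-0.5,0,0]' | grep -E 'pos|force'
```

```text
tool_pos: [0.4347, 0.1507, 0.0837]
force: [-0.8, -1.1, 10.5]
gripper_force: 5.9
```

It is rigid, so the pack is on the seat. Backing off, checking that it stays caught.

```bash
python3 -m inch '[0,0,1,0,0,0,0,2,0,0,0,0,2,0,0]' | grep -E 'pos|force';python3 -m inch '[0,0,1,0,0,0,0,2,0,0,0,0,2,0,0]' | grep -E 'pos|force';  python3 -m inch '[0,0,2,0,0,0,0,5,0,0,0,0,5,0,0]'| grep -E 'pos|force'
```

```text
tool_pos: [0.4344, 0.1506, 0.0849]
force: [1.2, 0.3, 3.0]
gripper_force: 1.7
tool_pos: [0.4337, 0.1505, 0.0864]
force: [-0.2, -0.0, 0.3]
gripper_force: 0.4
tool_pos: [0.4345, 0.1507, 0.0923]
force: [-1.1, 0.4, -0.8]
gripper_force: 0.4
```

Force is gone within about 2 mm, so the pack is caught. Lifting out and checking the flaps.

```bash
python3 -m inch '[0,0,4,0,0,0,0,10,0,0,0,0,18,0,0,0,0,26,0,0,0,0,36,0,0,0,0,50,0,0,0,0,75,0,0,0,0,105,0,0,0,0,120,0,0,0,0,120,0,0]' && python3 -m inch '[0,0,0,0,0,0,0,0,0,0,0,0,0,0,0,0,0,0,0,0,0,0,0,0,0,0,0,0,0,0]'
python3 - <<'E'
from h import *; import cv2
s,c=wristcam(); b=read_camera("side")
A=cv2.resize(c["image"][100:250,180:380],(400,300)); B=cv2.resize(b["image"][180:270,310:430],(400,300),interpolation=cv2.INTER_CUBIC)
cv2.imwrite("pics/c5.png",np.hstack([A,B]))
E
```

```text
t: 20.83
tool_pos: [0.437, 0.1513, 0.2176]
orientation: [1.881, 2.51, 0.01]
force: [-0.1, -0.1, -0.3]
opening: 0.0006
gripper_force: 0.0
t: 21.33
tool_pos: [0.4341, 0.1506, 0.2112]
orientation: [-1.883, -2.513, 0.002]
force: [-1.5, -1.1, 0.5]
opening: 0.0003
gripper_force: 0.0
```

View pics/c5.png

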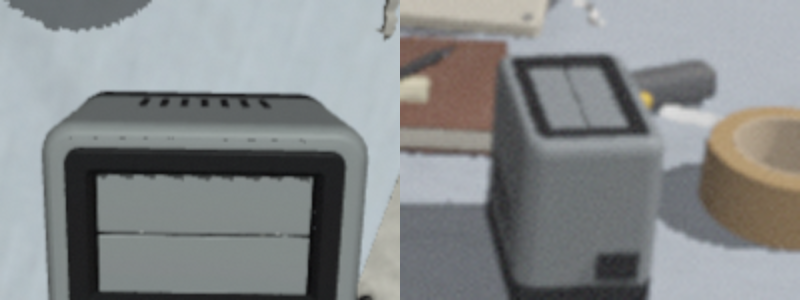

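Both views show the two flaps shut and level, with the parting line in the middle and the pack below them. Handing in.

```bash
python3 -c "
from plant import job; print(job.close_job())"
```

```text
the job is handed in; nothing more can be done
None
```

The pack is on charge: I felt the seat at about 10.5 N of push, the catch held when I backed off, both flaps closed over it, and the job was handed in at about 21 s; no verdict came back.

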